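# Clear the spent wire bobbin and hold the tensioner back

### The job

Slide the spent bobbin (the slimmer one, with the tensioner's roller pressing on it) up off its spindle and stand it upright in the shallow clay tray. Then push the sprung tensioner arm back by its thumb post, past its click, and finish while still holding it back there against its spring, so that a new bobbin could be slipped on. Leave the full bobbin and the other things on the bench where they are.

Things in the scene. Friction and masses are not known exactly. Their poses are not given: they have to be found in the camera images.
- stand: Wire stand fixed to the bench: grey plate 220 x 300 mm, 12 mm thick, spanning x -60..160, y -160..140 mm of its own frame. Origin at bench level under the work spindle; z up, x and y along the plate's sides. Work spindle at (0, 0): upright pin 20 mm thick, top 88 mm above the bench. An equal storage spindle at (60, -105) mm carries the full bobbin. Parts at the pawl are under 45 mm high.
- spindle_top (a point): Top centre of the work spindle, 88 mm above the bench. A bobbin must rise 78 mm from the plate to be clear of it.
- spent_bobbin: Spent bobbin on the work spindle: cardboard core tube, 40 mm outside, 26 mm bore, 68 mm tall, a wire pack 60 mm in diameter round its lower 43 mm; grip the bare upper 25 mm. 0.11 to 0.23 kg. Origin: centre of its underside, at the start on the plate 12 mm above the bench; z up its axis. The tensioner's roller presses on it with about 4 N from the stand's +y side.
- full_bobbin: Full bobbin on the storage spindle, to be left there: the same core, but its wire pack is 80 mm in diameter. 0.34 kg. Origin at the centre of its underside.
- tensioner (a joint): Tensioner arm swing (rad), growing as the post is pushed to the stand's +y. 0: inner stop, where it snaps when the bobbin is gone; 0.115: resting on that bobbin; 0.42: peak of the click; 0.5: well past; 0.75: outer stop. Spring force at the post 1.4 N at 0, 6 N at 0.5, 8 N at 0.75; about 1 N more just before the click and 2 N less just after it. The pawl does not lock: let go, it swings back.
- hinge (a point): Upright hinge axis of the tensioner arm, at x 120, y 60 mm in the stand's frame, 28 mm above the bench. From here the arm, an aluminium bar 14 mm wide, 24 to 32 mm above the bench, reaches towards the stand's -x; at joint 0.322 it lies exactly along -x, and it turns clockwise seen from above. Its black roller (16 mm diameter, up to 58 mm above the bench) is 120 mm from the hinge.
- thumb_post: Upright steel thumb post on the free end of the tensioner arm, 16 mm in diameter, 46 mm tall, from 32 to 78 mm above the bench. Origin at the centre of its foot, 32 mm above the bench and 200 mm from the hinge axis; z is up. It is a sleeve that turns on its pin. With the spent bobbin on it stands some 80 mm from the spindle, on the stand's -x side.
- tray: Shallow terracotta-brown tray fixed on the bench, 170 mm (x) x 140 mm (y) outside, 24 mm high, walls and floor 6 mm. Origin at the centre of its underside, so its inner floor is 6 mm above the origin. Lies to the left or the right of the stand; a banding wheel (170 mm wide) with a small clay-coloured head, 116 mm tall in all, stands on the other side.
- water_mug: White mug, 76 mm wide, 85 mm tall, beside the stand. Bystander. Origin at the centre of its underside.
- glaze_jar: White glaze jar, 68 mm wide, 85 mm tall, beside the stand. Bystander. Origin at the centre of its underside.
- frog: Glazed amber animal figure, 92 mm wide, 50 mm tall. Bystander. Origin at the centre of its underside.
- modelling_tool: Modelling tool with wooden handle lying in front of the stand, 190 mm long. Bystander.
- brush: Brush lying in front of the stand. Bystander.
- sponge: Yellow sponge block 100 x 70 x 30 mm. Bystander.
Mind the look-alikes: they are no part of the job. Leave any yellow look-alike of the spent_bobbin alone.

How it is judged:
By the outcome, as a careful person would: the job done as asked, in the order asked, and still so for the second after the job is handed in, while the arm keeps its last pose, push and grip.
It also fails if it takes over 58 s, if anything falls off the work surface, if the arm or the gripper's body presses on something with over 40 N, if the wrist force passes 120 N, or if a joint passes its speed limit or range.

### The arm

A 6-joint arm with a two-finger parallel gripper is mounted at the origin on the work surface. World frame = base frame: x ahead of the robot, y to its left, z up, the work surface at z = 0. Lengths are in m, angles in rad, forces in N, time in s.
With the tool pointing down it reaches from about 0.425 to 0.95 m from the base axis. Payload 3.5 kg.
Tool frame: the origin (TCP) lies on the centre line of the jaws, within the pads' length; the fingertips stand 19 mm ahead of it and the grasp point (between the pads) is the TCP; z points along the fingers, y is the line along which they close (so a half turn about z gives the same grasp; the last joint's range is limited). The gripper opens to 85 mm and grips with 20 to 120 N. Pads are 22 mm wide; open, the fingers measure 114 mm over their backs; the gripper's body (76 mm by 85 mm) begins 54 mm behind the grasp point. The pads swing forward as they close: fully open they stand 13 mm farther back than shut.
Start: joints at [1.008, 0.286, 1.577, -0, 1.279, -0.15], TCP at [0.271, 0.618, 0.23] pointing down, gripper open.
Joint ranges: [-2.77, 2.77], [-0.9, 2.22], [0.21, 2.48], [-1.53, 4.67], [0.24, 2.81], [-2.84, 2.84]. Speed limits (rad/s): [2.79, 2.79, 3.14, 3.14, 3.14, 3.14].

### API

Orientations are given as a rotation vector (axis times angle).
In Python, from bench import ctrl gives the robot as it stands.
- The arm moves only by the tool move_arm, never from a script. Its argument "deltas" is a list of rows, each a list of 5 numbers: the opening, from 0 (shut) to 1 (fully open), then the shift along the tool's x, y, z in cm, then the turn about the tool's z in rad. A call has 1 to 20 rows; each row shifts and turns the commanded pose from where the row before left it, along the tool's axes as they then stand; what a row does not reach is not made up. A row lasts 1/10 s, in which the tool goes at most 50 mm and 8.59 degrees, less where a joint would pass 70% of its speed; a pose out of reach is approached as far as the arm can. A call is refused whole if a number of a shift passes 5 or a number of a turn 0.15, either way. A call with a gripper value outside its range is refused whole. The fingers move at their own pace and stop on an object; the grip force is fixed at half the most. Time passes only in rows, so rows that do not move let the fingers close. It gives the time, the measured TCP pose, the force, the opening and the grip force at its end, in the units of the state.
- ctrl.get_state(): the state, without advancing time (a new reading comes with each control period).
- ctrl.get_image(name): name is "scene" or "top" or "wrist"; returns the picture (384x512x3 uint8, red, green, blue); there is no depth.
- ctrl.get_calibration(name): a dict with "camera_matrix" (3x3 intrinsics, pixels), "R" (3x3) and "t" (3): a world point X has camera coordinates R X + t. Camera axes: x right, y down, z forward; pixel columns grow to the right and rows downward; lengths in m; the calibration is good to about 2 mm. A picture is of the moment at which its call begins: read the wrist's pose just before it. get_calibration takes no time and is no camera call; for the wrist camera it gives the pose at the moment of the call.
- ctrl.sign_off(): hands the job in; it is judged then, once.
Trained networks look in the newest picture that a camera, given by its name, has taken for a name from the list of things; names that differ only in an ending like _2 or _b are one class to them, and where a whole thing is asked for, a point or a joint stands for the part that bears it (a point fixed in the world has none). Each returns a list of dicts, best first, with "confidence" (0 to 1); they miss things now and then, are a little off and sometimes report something else, mostly with a low value. They report only what shows in the picture. A call takes as long as a camera call. They do not tell look-alikes from the thing itself.
- ctrl.look_for(label, camera): "box" ([left, top, right, bottom] in pixels, round what is visible of it).
The state is a dict: "time_s": time; "joint_pos": joint angles; "dq": joint speeds; "joint_efforts": joint torques, N m; "eef_pos": TCP position; "orientation": TCP orientation; "force": force on the tool from outside, world axes, zero at the start; "torque": the same for the moment, N m; "width": opening from 0.0 (shut) to 1.0 (fully open); "gripper_force": force on a finger pad.
Only numpy, scipy, OpenCV 4.12 (cv2) and the standard library are available. Lean on these libraries where they do the work, as an engineer would, in place of code of your own. Each camera call takes 0.05 s, during which the arm holds its last target. There are 200 camera calls.

## Working session

There is one attempt and no reset: what is moved stays moved. The work goes in short steps, Python scripts to look and compute and a tool call to move; the robot and the scene stay as the last step left them, time stands still between calls to the robot, and variables do not carry over. Pictures are saved under pics/ and viewed, at most 10 in all, crops included, and the job is handed in when it is done.

Besides the shell and the picture viewer there is one more tool, called after "Request:" by a JSON object that holds its "method" and its "body", one argument or row to a line. move_arm: Moves the arm, as the interface text tells. Its arguments: {"type":"object","properties":{"deltas":{"type":"array"}},"required":["deltas"]}

```bash
mkdir -p pics; cat > h.py <<'E'
import numpy as np, cv2
from bench import ctrl
from scipy.spatial.transform import Rotation as R
def cal(n):
    c=ctrl.get_calibration(n); return np.array(c["camera_matrix"]),np.array(c["R"]),np.array(c["t"])
def ray(n,u,v,z,c=None):
    K,Rm,t=c or cal(n); d=Rm.T@np.linalg.inv(K)@[u,v,1]; o=-Rm.T@t
    return o+d*(z-o[2])/d[2]
def proj(n,X,c=None):
    K,Rm,t=c or cal(n); p=K@(Rm@np.array(X)+t); return p[:2]/p[2]
def save(n,f,crop=None,s=1):
    im=np.array(ctrl.get_image(n)); 
    if crop: im=im[crop[1]:crop[3],crop[0]:crop[2]]
    im=cv2.resize(im,None,fx=s,fy=s,interpolation=cv2.INTER_CUBIC); cv2.imwrite("pics/"+f,im[:,:,::-1])
E
python3 - <<'E'
from h import *
a=ctrl.get_image("scene");b=ctrl.get_image("top")
cv2.imwrite("pics/a.png",cv2.resize(np.array(b),None,fx=1.5,fy=1.5)[:,:,::-1])
cv2.imwrite("pics/b.png",cv2.resize(np.array(a),None,fx=1.5,fy=1.5)[:,:,::-1])
for l in ["spent_bobbin","full_bobbin","thumb_post","tray","spindle_top","hinge","stand","tensioner","water_mug","glaze_jar","frog"]:
  for n in ["top","scene"]:
    print(l,n,[(np.round(d["box"]).astype(int).tolist(),round(d["confidence"],2)) for d in ctrl.look_for(l,n)][:4])
for n in["top","scene"]:
  K,Rm,t=cal(n);print(n,(-Rm.T@t).round(3),K[0,0].round(), Rm.round(2).tolist())
s=ctrl.get_state();print(s["time_s"],s["eef_pos"],s["orientation"],s["force"])
E
```

```text
spent_bobbin top [([246, 204, 262, 222], 0.82), ([201, 155, 216, 176], 0.55), ([271, 156, 290, 178], 0.53), ([278, 198, 314, 246], 0.18)]
spent_bobbin scene [([224, 183, 239, 208], 0.84), ([244, 219, 260, 240], 0.76), ([288, 177, 302, 200], 0.65)]
full_bobbin top []
full_bobbin scene [([246, 127, 271, 150], 0.45)]
thumb_post top [([228, 121, 323, 192], 0.52)]
thumb_post scene [([208, 203, 315, 288], 0.51)]
tray top [([353, 167, 400, 224], 0.86)]
tray scene [([116, 251, 192, 315], 0.63)]
spindle_top top [([231, 120, 323, 192], 0.91)]
spindle_top scene [([206, 204, 316, 290], 0.86), ([242, 218, 259, 238], 0.22)]
hinge top [([142, 241, 171, 270], 0.74), ([235, 120, 327, 192], 0.72), ([349, 242, 378, 279], 0.19)]
hinge scene [([208, 201, 317, 290], 0.6)]
stand top [([234, 118, 320, 190], 0.63)]
stand scene [([210, 200, 316, 290], 0.76)]
tensioner top [([247, 132, 276, 194], 0.76)]
tensioner scene [([230, 206, 300, 235], 0.84)]
water_mug top [([347, 107, 378, 135], 0.67)]
water_mug scene [([218, 287, 246, 332], 0.66)]
glaze_jar top [([140, 116, 166, 141], 0.92), ([242, 133, 276, 192], 0.63)]
glaze_jar scene [([345, 160, 367, 188], 0.58)]
frog top [([140, 242, 174, 269], 0.92)]
frog scene [([248, 129, 271, 151], 0.6)]
top [0.388 0.018 1.181] 350.0 [[-0.03, -1.0, 0.01], [-1.0, 0.03, -0.08], [0.08, -0.01, -1.0]]
scene [ 1.227 -0.945  1.154] 491.0 [[0.8, 0.6, -0.01], [0.39, -0.54, -0.75], [-0.45, 0.59, -0.66]]
1.2 [0.27075071 0.61829727 0.23012475] [ 6.43774341e-01  3.07492269e+00 -4.95179939e-05] [ 0.46663248 -0.13241482 -0.21008244]
```

View pics/a.png

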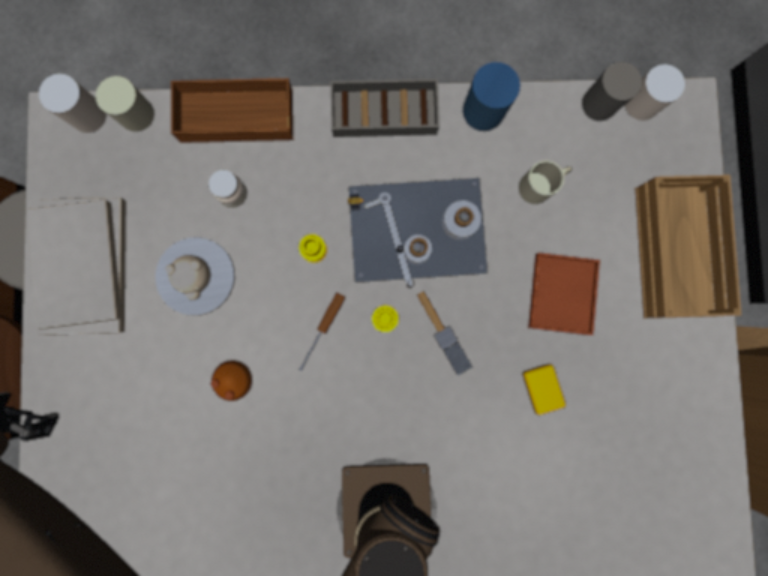

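View pics/b.png

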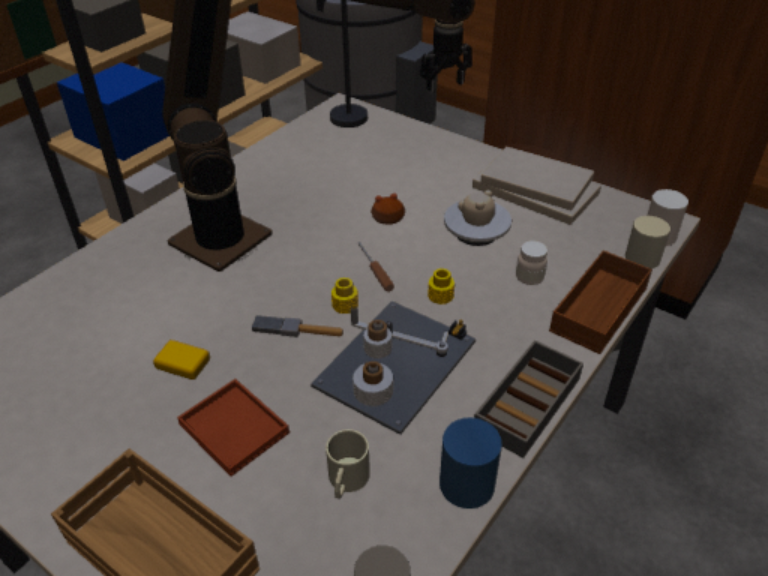

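In the top view (1.5x scale), the candidates for the spent bobbin are:
- Spent-looking bobbin on the plate at (418,248), slim pack, with the roller touching it at (400,248).
- Fuller bobbin at (462,218).
- Yellow look-alikes off the plate at (313,248) and (385,319).

The one at (418,248) fits. The tray is at (565,293). I'll confirm with one enlarged crop and measure the plate.

```bash
python3 - <<'E'
from h import *
im=np.array(ctrl.get_image("top"))
cv2.imwrite("pics/c.png",cv2.resize(im[112:232,195:335],None,fx=5,fy=5,interpolation=cv2.INTER_CUBIC)[:,:,::-1])
def rect(mask,z,n="top"):
    m=cv2.morphologyEx(mask.astype(np.uint8),cv2.MORPH_CLOSE,np.ones((3,3)))
    c=max(cv2.findContours(m,0,2)[0],key=cv2.contourArea)
    hull=cv2.convexHull(c)[:,0]
    P=np.array([ray(n,u,v,z)[:2] for u,v in hull])*1000
    (cx,cy),(w,h),a=cv2.minAreaRect(P.astype(np.float32)); print((cx,cy),(w,h),a)
roi=np.zeros(im.shape[:2],bool); roi[110:200,225:330]=1
I=im.astype(int); g=I.sum(2)/3
print(I[170,300],I[150,310],I[210,300])
rect(roi&(g<(g[170,300]+g[210,300])/2),.012)
roi[:]=0; roi[160:230,345:405]=1
rect(roi&(I[...,0]-I[...,2]>35),.024)
print(ctrl.get_state()["time_s"])
for p in [(418,248),(462,218)]: print(ray("top",p[0]/1.5,p[1]/1.5,.08))
E
```

```text
[76 82 92] [84 74 69] [143 142 141]
(613.3193359375, -87.41824340820312) (220.03431701660156, 300.70965576171875) 2.4367823600769043
(459.01116943359375, -408.45953369140625) (142.4901580810547, 168.83547973632812) 81.63521575927734
1.25
[ 0.55929223 -0.08290644  0.08      ]
[ 0.62129586 -0.17866585  0.08      ]
```

View pics/c.png

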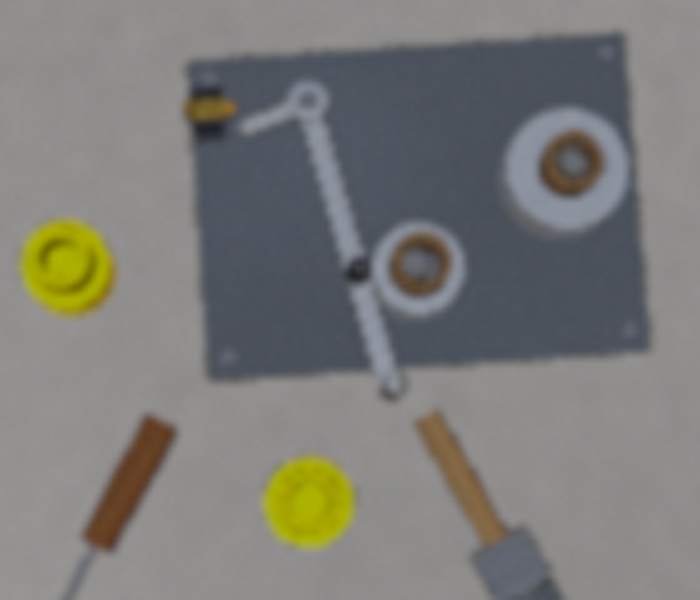

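The crop confirms it: the slim bobbin touched by the black roller is at crop (420,263). The post is at (392,385), the hinge at (308,100) and the full bobbin at (570,165). Both yellow bobbins stand off the plate. Next I'll work out the first approach.

```bash
cat >> h.py <<'E'
def to(target,turn=0.):
    """tool-frame shift (cm) to reach target after turning by turn; from measured pose"""
    s=ctrl.get_state(); Rt=R.from_rotvec(s["orientation"])*R.from_euler('z',turn)
    d=Rt.inv().apply(np.array(target)-s["eef_pos"])*100
    y=Rt.apply([0,1,0]); print("t",round(s["time_s"],2),"at",np.round(s["eef_pos"],4),"close ang",np.degrees(np.arctan2(y[1],y[0])).round(1),"shift cm",d.round(2),"F",np.round(s["force"],1),"w",round(s["width"],3),"g",round(s["gripper_force"],1),"j6",round(s["joint_pos"][5],2)); return d
T=np.array([.5629,-.0796]); A=np.radians(2.44)
def st(x,y,z):
    c,s_=np.cos(A),np.sin(A); return np.array([T[0]+(c*x-s_*y)/1e3,T[1]+(s_*x+c*y)/1e3,z/1e3])
E
python3 -c "
from h import *
to([.563,-.083,.25],.858)"
```

```text
t 1.25 at [0.2708 0.6183 0.2302] close ang 17.2 shift cm [-75.64   7.2   -1.99] F [-0.4  0.1 -0. ] w 1.003 g 0.0 j6 -0.15
```

Request:
{"method": "move_arm", "body": {
  "deltas": [
    [1,0,0,-0.5,0.143],
    [1,0,0,-0.5,0.143],
    [1,0,0,-0.5,0.143],
    [1,0,0,-0.5,0.143],
    [1,0,0,0,0.143],
    [1,0,0,0,0.143]
  ]
}}

```text
time_s: 1.85
eef_pos: [0.2708, 0.6184, 0.2505]
orientation: [-1.872, -2.523, -0.001]
force: [-0.2, -0.1, -0.1]
width: 0.999
gripper_force: 0.0
```

Request:
{"method": "move_arm", "body": {
  "deltas": [
    [1,-3,0.3,0,0],
    [1,-3.6,0.3,0,0],
    [1,-4,0.4,0,0],
    [1,-4,0.4,0,0],
    [1,-4,0.4,0,0],
    [1,-4,0.4,0,0],
    [1,-4,0.4,0,0],
    [1,-4,0.4,0,0],
    [1,-4,0.4,0,0],
    [1,-4,0.4,0,0],
    [1,-4,0.4,0,0],
    [1,-4,0.4,0,0],
    [1,-4,0.4,0,0],
    [1,-4,0.4,0,0],
    [1,-4,0.4,0,0],
    [1,-4,0.4,0,0],
    [1,-4,0.4,0,0],
    [1,-4,0.4,0,0],
    [1,-3,0.2,0,0],
    [1,-2,0,0,0]
  ]
}}

```text
time_s: 3.85
eef_pos: [0.5635, -0.0847, 0.2502]
orientation: [1.866, 2.527, -0.0]
force: [0.1, 0.3, 0.0]
width: 0.999
gripper_force: 0.0
```

```bash
python3 - <<'E'
from h import *
to([.563,-.083,.25])
save("wrist","d.png",s=1.5)
for l in["spent_bobbin","thumb_post","tensioner"]:
  print(l,[(np.round(d["box"]).tolist(),round(d["confidence"],2)) for d in ctrl.look_for(l,"wrist")])
c=cal("wrist"); print((-c[1].T@c[2]).round(3))
for p in [(0,0,88),(0,-3,80),(-75.7,18.9,78),(60,-105,88),(120,60,32),(-60,140,12),(-60,-160,12)]: print(p,(proj("wrist",st(*p))*1.5).round(0))
E
```

```text
t 3.85 at [ 0.5635 -0.0847  0.2502] close ang 17.1 shift cm [0.18 0.   0.02] F [0.1 0.3 0. ] w 0.999 g 0.0 j6 -0.63
spent_bobbin [([121.0, 34.0, 182.0, 88.0], 0.93), ([229.0, 137.0, 277.0, 183.0], 0.77)]
thumb_post [([190.0, 123.0, 204.0, 134.0], 0.44)]
tensioner [([184.0, 94.0, 370.0, 146.0], 0.66), ([189.0, 32.0, 404.0, 278.0], 0.49)]
[ 0.539 -0.004  0.393]
(0, 0, 88) [380. 255.]
(0, -3, 80) [379. 256.]
(-75.7, 18.9, 78) [286. 201.]
(60, -105, 88) [418. 393.]
(120, 60, 32) [537. 206.]
(-60, 140, 12) [352.  45.]
(-60, -160, 12) [281. 371.]
```

View pics/d.png

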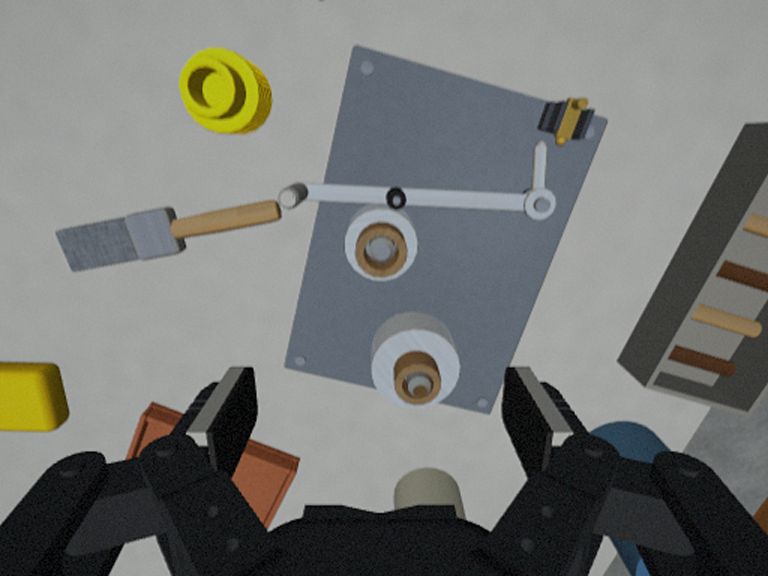

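The wrist view agrees with the model. The spent bobbin's core is at (381,250), the post top at (287,200), the roller at (396,198) and the full bobbin at (417,378). The offset from the prediction is about 4 mm, so I'll refine with a colour fit.

```bash
python3 - <<'E'
from h import *
def brown(n,box):
    im=np.array(ctrl.get_image(n)).astype(int); m=np.zeros(im.shape[:2],np.uint8)
    l,t,r,b=box; s=im[t:b,l:r]; m[t:b,l:r]=(s[...,0]-s[...,2]>25)
    c=max(cv2.findContours(m,0,1)[0],key=cv2.contourArea); return cv2.fitEllipse(cv2.convexHull(c)),cv2.contourArea(c)
for n,bs in {"wrist":[(232,140,280,190),(258,228,298,274)],"top":[(270,155,290,176),(298,135,320,156)]}.items():
  for b in bs:
    e,a=brown(n,b); print(n,np.round(e[0],1),np.round(e[1],1),a,ray(n,*e[0],.08).round(4),ray(n,*e[0],.076).round(4))
print("pred",st(0,-3,80),st(60,-105,80))
# pin tips, wrist (from picture)
print(ray("wrist",382/1.5,249/1.5,.088),ray("wrist",419/1.5,385/1.5,.088),"post",ray("wrist",287/1.5,200/1.5,.078),st(-75.7,18.9,78))
# plate rect from wrist
im=np.array(ctrl.get_image("wrist")).astype(int)
for (u,v) in [(357,46),(607,120),(286,367),(491,413)]: print(ray("wrist",u/1.5,v/1.5,.012).round(4))
for p in [(-60,140,12),(160,140,12),(-60,-160,12),(160,-160,12)]: print(st(*p).round(4))
E
```

```text
wrist [253.8 168. ] [33.8 37. ] 935.5 [ 0.5632 -0.0788  0.08  ] [ 0.5635 -0.0798  0.076 ]
wrist [277.1 253.4] [31.8 36.2] 848.0 [ 0.6235 -0.1745  0.08  ] [ 0.6246 -0.1767  0.076 ]
top [279.2 162.2] [12.1 24.6] 145.5 [ 0.5692 -0.0849  0.08  ] [ 0.5699 -0.0853  0.076 ]
top [307.2 136.4] [18.4 26.8] 169.5 [ 0.6502 -0.1772  0.08  ] [ 0.6512 -0.1779  0.076 ]
pred [ 0.56302772 -0.08259728  0.08      ] [ 0.62731578 -0.18195041  0.08      ]
[ 0.56291207 -0.07431104  0.088     ] [ 0.6255761 -0.1736278  0.088    ] post [ 0.48687821 -0.06228479  0.078     ] [ 0.486464   -0.06393992  0.078     ]
[0.5009 0.0591 0.012 ]
[0.7145 0.0682 0.012 ]
[ 0.5136 -0.2362  0.012 ]
[ 0.7296 -0.2254  0.012 ]
[0.497  0.0577 0.012 ]
[0.7168 0.0671 0.012 ]
[ 0.5098 -0.242   0.012 ]
[ 0.7296 -0.2326  0.012 ]
```

Request:
{"method": "move_arm", "body": {
  "deltas": [
    [1,0.46,0.1,1,0],
    [1,0,0,2,0],
    [1,0,0,2,0],
    [1,0,0,2,0],
    [1,0,0,2,0],
    [1,0,0,2,0],
    [1,0,0,2,0],
    [1,0,0,1.5,0],
    [1,0,0,1,0],
    [1,0,0,0.8,0],
    [1,0,0,0.5,0],
    [1,0,0,0.3,0],
    [1,0,0,0,0]
  ]
}}

```text
time_s: 5.6
eef_pos: [0.5627, -0.0781, 0.0792]
orientation: [1.865, 2.528, 0.0]
force: [-0.2, 0.5, 0.4]
width: 1.002
gripper_force: 0.0
```

```bash
python3 - <<'E'
from h import *
to([.563,-.080,.079])
save("wrist","e.png",s=1.5)
E
```

```text
t 5.6 at [ 0.5627 -0.0781  0.0792] close ang 17.2 shift cm [-0.19 -0.03  0.02] F [-0.2  0.5  0.4] w 1.002 g 0.0 j6 -0.62
```

View pics/e.png

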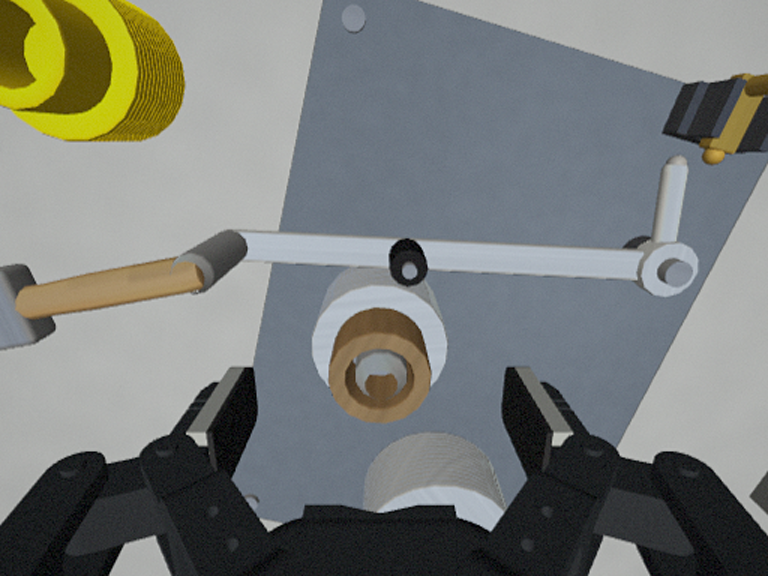

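The core top is centred between the jaws at (380,378). I'll check its perpendicular offset against the TCP numerically.

```bash
python3 - <<'E'
from h import *
p=np.array(ctrl.get_state()["eef_pos"]);print(proj("wrist",p)*1.5, ray("wrist",380/1.5,378/1.5,.08), ray("wrist",382/1.5,372/1.5,.088))
print("post top",ray("wrist",196/1.5,276/1.5,.078),"hinge pin",ray("wrist",678/1.5,272/1.5,.04))
E
```

```text
[378.54619235 369.50198723] [ 0.56439565 -0.08113449  0.08      ] [ 0.56292309 -0.07405786  0.088     ]
post top [ 0.4905896  -0.06234698  0.078     ] hinge pin [ 0.68216159 -0.01364484  0.04      ]
```

Request:
{"method": "move_arm", "body": {
  "deltas": [
    [1,-0.25,0.05,0,0],
    [1,0,0,0,0],
    [0,0,0,0,0],
    [0,0,0,0,0],
    [0,0,0,0,0],
    [0,0,0,0,0],
    [0,0,0,0,0],
    [0,0,0,0,0],
    [0,0,0,0,0],
    [0,0,0,0,0]
  ]
}}

```text
time_s: 6.65
eef_pos: [0.564, -0.0801, 0.0795]
orientation: [1.864, 2.528, 0.001]
force: [-0.3, 0.1, 3.2]
width: 0.166
gripper_force: 58.7
```

```bash
python3 - <<'E'
from h import *
to([.563,-.080,.079])
save("wrist","f.png",s=1.5)
E
```

```text
t 6.65 at [ 0.564  -0.0801  0.0795] close ang 17.2 shift cm [ 0.04 -0.09  0.05] F [-0.3  0.1  3.2] w 0.166 g 58.7 j6 -0.62
```

View pics/f.png

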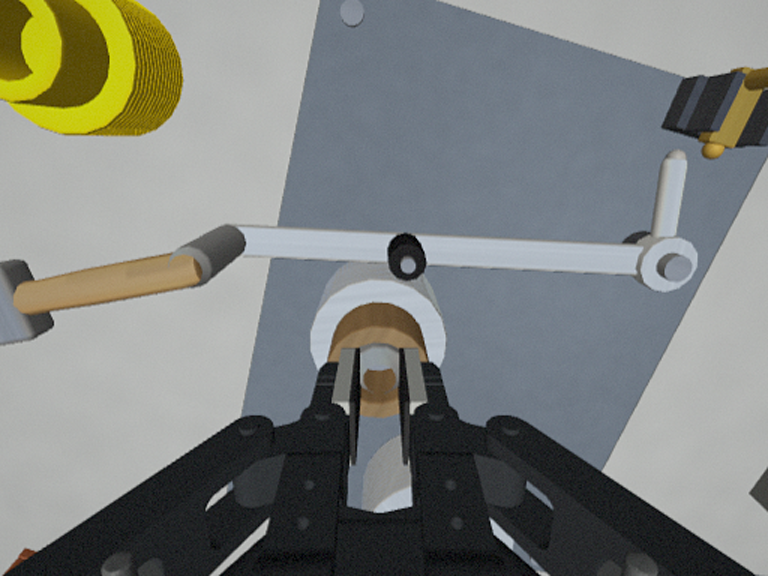

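The jaws have closed over the top of the core and onto the spindle pin: the gap is about 45 px, against about 100 px for the core. So the tips are higher than assumed. I'll check by projecting the pad edges.

```bash
python3 - <<'E'
from h import *
s=ctrl.get_state(); Rt=R.from_rotvec(s["orientation"]); p=np.array(s["eef_pos"]); c=cal("wrist")
for half in (.007,.010,.0425):
  for dz in (-.02,-.01,0,.01,.019):
    print(half,dz,[(proj("wrist",p+Rt.apply([sx*.011,-half,dz]),c)*1.5).round(0).tolist() for sx in (1,-1)])
print("cam",-c[1].T@c[2], "fwd",c[1][2])
E
```

```text
0.007 -0.02 [[357.0, 371.0], [358.0, 428.0]]
0.007 -0.01 [[358.0, 356.0], [359.0, 410.0]]
0.007 0 [[360.0, 343.0], [360.0, 395.0]]
0.007 0.01 [[361.0, 332.0], [361.0, 381.0]]
0.007 0.019 [[362.0, 322.0], [362.0, 370.0]]
0.01 -0.02 [[348.0, 371.0], [349.0, 428.0]]
0.01 -0.01 [[350.0, 356.0], [351.0, 410.0]]
0.01 0 [[351.0, 343.0], [353.0, 395.0]]
0.01 0.01 [[353.0, 332.0], [354.0, 381.0]]
0.01 0.019 [[354.0, 322.0], [355.0, 370.0]]
0.0425 -0.02 [[247.0, 371.0], [254.0, 428.0]]
0.0425 -0.01 [[256.0, 356.0], [261.0, 410.0]]
0.0425 0 [[263.0, 343.0], [268.0, 395.0]]
0.0425 0.01 [[270.0, 332.0], [274.0, 381.0]]
0.0425 0.019 [[275.0, 322.0], [279.0, 370.0]]
cam [ 0.53995889 -0.00193022  0.22273609] fwd [ 0.0934282  -0.30211089 -0.94868339]
```

The pads really end about 5 mm behind the reported TCP when nearly shut, and about 18 mm behind when open. They therefore closed above the 80 mm core. I'll reopen, go 25 mm lower and close again.

Request:
{"method": "move_arm", "body": {
  "deltas": [
    [1,0,0,0,0],
    [1,0,0,0,0],
    [1,0,0,0,0],
    [1,0,0,0,0],
    [1,0,0,0,0],
    [1,0,0,0,0],
    [1,0,0,0,0],
    [1,0,0,0.5,0],
    [1,0,0,0.5,0],
    [1,0,0,0.5,0],
    [1,0,0,0.5,0],
    [1,0,0,0.5,0],
    [1,0,0,0,0]
  ]
}}

```text
time_s: 8.0
eef_pos: [0.563, -0.08, 0.053]
orientation: [-1.863, -2.527, 0.001]
force: [-0.1, 0.7, -0.5]
width: 0.998
gripper_force: 0.0
```

Request:
{"method": "move_arm", "body": {
  "deltas": [
    [0,0,0,0,0],
    [0,0,0,0,0],
    [0,0,0,0,0],
    [0,0,0,0,0],
    [0,0,0,0,0],
    [0,0,0,0,0],
    [0,0,0,0,0],
    [0,0,0,0,0]
  ]
}}

```text
time_s: 8.8
eef_pos: [0.5638, -0.0803, 0.0548]
orientation: [1.864, 2.528, -0.0]
force: [-3.4, 0.2, 6.4]
width: 0.452
gripper_force: 60.1
```

Width 0.452 (about 38 mm) means the core is held. Lifting slowly.

Request:
{"method": "move_arm", "body": {
  "deltas": [
    [0,0,0,-0.4,0],
    [0,0,0,-0.6,0],
    [0,0,0,-0.8,0],
    [0,0,0,-0.8,0],
    [0,0,0,-0.8,0],
    [0,0,0,-0.8,0],
    [0,0,0,-0.8,0],
    [0,0,0,-0.8,0],
    [0,0,0,-0.8,0],
    [0,0,0,-0.8,0],
    [0,0,0,-0.8,0],
    [0,0,0,-0.8,0],
    [0,0,0,-0.8,0],
    [0,0,0,-0.8,0],
    [0,0,0,-0.8,0],
    [0,0,0,-0.8,0],
    [0,0,0,-0.6,0],
    [0,0,0,-0.4,0],
    [0,0,0,0,0]
  ]
}}

```text
time_s: 10.7
eef_pos: [0.5641, -0.0803, 0.1869]
orientation: [1.864, 2.528, 0.001]
force: [0.2, -0.3, -1.9]
width: 0.448
gripper_force: 61.6
```

```bash
python3 - <<'E'
from h import *
d=to([.459,-.4085,.18])
save("wrist","g.png",s=1.2)
E
```

```text
t 10.7 at [ 0.5641 -0.0803  0.1869] close ang 17.2 shift cm [-28.24 -19.74   0.69] F [ 0.2 -0.3 -1.9] w 0.448 g 61.6 j6 -0.62
```

View pics/g.png

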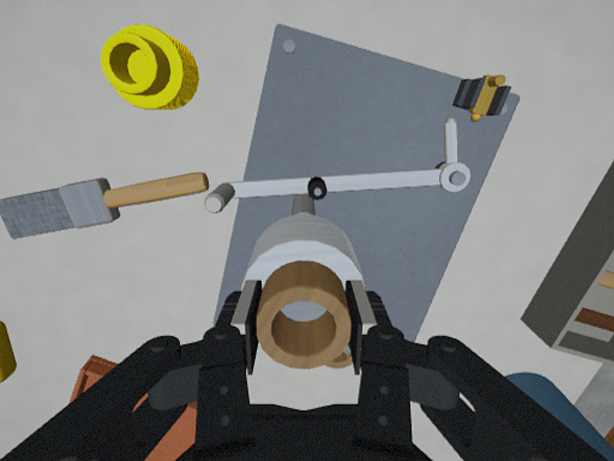

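The bobbin is held upright. The tensioner has snapped in with its post at (217,198), and the pin is free. Carrying it to the tray centre.

Request:
{"method": "move_arm", "body": {
  "deltas": [
    [0,-0.7,-0.5,0,0],
    [0,-1.3,-0.9,0,0],
    [0,-2,-1.4,0,0],
    [0,-2,-1.4,0,0],
    [0,-2,-1.4,0,0],
    [0,-2,-1.4,0,0],
    [0,-2,-1.4,0,0],
    [0,-2,-1.4,0,0],
    [0,-2,-1.4,0,0],
    [0,-2,-1.4,0,0],
    [0,-2,-1.4,0,0],
    [0,-2,-1.4,0,0],
    [0,-2,-1.4,0,0],
    [0,-2,-1.4,0,0],
    [0,-1.5,-1,0,0],
    [0,-0.7,-0.5,0,0],
    [0,0,0,0,0],
    [0,0,0,0,0]
  ]
}}

```text
time_s: 12.55
eef_pos: [0.4588, -0.4073, 0.1858]
orientation: [-1.864, -2.528, -0.001]
force: [0.0, 0.8, -2.3]
width: 0.452
gripper_force: 61.6
```

```bash
python3 - <<'E'
from h import *
d=to([.459,-.4085,.0495])
im=np.array(ctrl.get_image("scene"));im=im[190:330,90:270]
cv2.imwrite("pics/i.png",cv2.resize(im,None,fx=4,fy=4,interpolation=cv2.INTER_CUBIC)[:,:,::-1])
E
```

```text
t 12.55 at [ 0.4588 -0.4073  0.1858] close ang 17.2 shift cm [-0.13 -0.02 13.63] F [ 0.   0.8 -2.3] w 0.452 g 61.6 j6 -1.19
```

Lowering to about 3 mm above the floor, then creeping down.

Request:
{"method": "move_arm", "body": {
  "deltas": [
    [0,-0.1,0,0.6,0],
    [0,0,0,1,0],
    [0,0,0,1.2,0],
    [0,0,0,1.2,0],
    [0,0,0,1.2,0],
    [0,0,0,1.2,0],
    [0,0,0,1.2,0],
    [0,0,0,1.2,0],
    [0,0,0,1.2,0],
    [0,0,0,1,0],
    [0,0,0,0.8,0],
    [0,0,0,0.6,0],
    [0,0,0,0.4,0],
    [0,0,0,0.3,0],
    [0,0,0,0.2,0],
    [0,0,0,0,0]
  ]
}}

```text
time_s: 14.2
eef_pos: [0.4592, -0.4088, 0.0531]
orientation: [1.865, 2.528, 0.0]
force: [-0.1, 0.1, -0.7]
width: 0.449
gripper_force: 61.6
```

Request:
{"method": "move_arm", "body": {
  "deltas": [
    [0,0,0,0.1,0],
    [0,0,0,0.1,0],
    [0,0,0,0.1,0],
    [0,0,0,0,0]
  ]
}}

```text
time_s: 14.6
eef_pos: [0.4591, -0.4087, 0.05]
orientation: [-1.864, -2.528, -0.0]
force: [0.3, -0.1, -1.6]
width: 0.446
gripper_force: 61.6
```

Request:
{"method": "move_arm", "body": {
  "deltas": [
    [0,0,0,0.1,0],
    [0,0,0,0,0]
  ]
}}

```text
time_s: 14.8
eef_pos: [0.4591, -0.4087, 0.049]
orientation: [-1.864, -2.528, -0.0]
force: [-0.7, -0.4, -1.8]
width: 0.45
gripper_force: 61.6
```

Request:
{"method": "move_arm", "body": {
  "deltas": [
    [0,0,0,0.1,0],
    [0,0,0,0,0]
  ]
}}

```text
time_s: 15.0
eef_pos: [0.4593, -0.409, 0.0489]
orientation: [1.864, 2.529, -0.0]
force: [-1.4, 1.4, 2.0]
width: 0.448
gripper_force: 62.0
```

Request:
{"method": "move_arm", "body": {
  "deltas": [
    [0,0,0,0.1,0],
    [0,0,0,0,0]
  ]
}}

```text
time_s: 15.2
eef_pos: [0.4593, -0.4091, 0.0489]
orientation: [-1.864, -2.528, 0.0]
force: [-3.5, 3.3, 7.7]
width: 0.448
gripper_force: 62.5
```

Floor contact. Back off 1 mm, release and rise.

Request:
{"method": "move_arm", "body": {
  "deltas": [
    [0,0,0,-0.15,0],
    [1,0,0,0,0],
    [1,0,0,0,0],
    [1,0,0,0,0],
    [1,0,0,0,0],
    [1,0,0,0,0],
    [1,0,0,0,0],
    [1,0,0,0,0],
    [1,0,0,-1,0],
    [1,0,0,-2,0],
    [1,0,0,-3,0],
    [1,0,0,-3,0],
    [1,0,0,-3,0],
    [1,0,0,-2,0],
    [1,0,0,-1,0],
    [1,0,0,0,0]
  ]
}}

```text
time_s: 16.8
eef_pos: [0.4598, -0.4095, 0.201]
orientation: [1.862, 2.525, -0.002]
force: [-0.4, -0.3, 0.8]
width: 1.003
gripper_force: 0.0
```

```bash
python3 - <<'E'
from h import *
# stand origin blend of plate fit and wrist measurements
d=to([.459,-.4085,.2])
save("wrist","j.png",s=1.2)
print("post q=0 pred",st(-69.7,-3.3,78),"z55")
E
```

```text
t 16.8 at [ 0.4598 -0.4095  0.201 ] close ang 17.2 shift cm [ 0.12 -0.05  0.1 ] F [-0.4 -0.3  0.8] w 1.003 g 0.0 j6 -1.19
post q=0 pred [ 0.49340368 -0.08586436  0.078     ] z55
```

View pics/j.png

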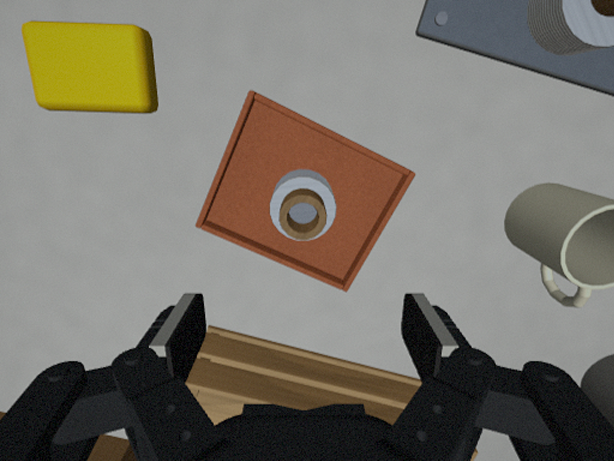

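The spent bobbin stands upright in the middle of the tray at (303,210). Now to the post: turn the jaws to close along the stand's y, and go above it.

Request:
{"method": "move_arm", "body": {
  "deltas": [
    [0.45,0,0,0,-0.146],
    [0.45,0,0,0,-0.146],
    [0.45,0,0,0,-0.146],
    [0.45,0,0,0,-0.146],
    [0.45,0,0,0,-0.146],
    [0.45,0,0,0,-0.146],
    [0.45,0,0,0,-0.146],
    [0.45,0,0,0,-0.146],
    [0.45,0,0,0,-0.146]
  ]
}}

```text
time_s: 17.75
eef_pos: [0.4584, -0.4079, 0.196]
orientation: [0.077, -3.138, -0.005]
force: [-0.2, 0.0, 0.1]
width: 0.45
gripper_force: 0.0
```

```bash
python3 - <<'E'
from h import *
d=to([.494,-.084,.2])
E
```

```text
t 17.75 at [ 0.4584 -0.4079  0.196 ] close ang 92.8 shift cm [-5.15 32.17 -0.3 ] F [-0.2  0.   0.1] w 0.45 g 0.0 j6 -2.51
```

Request:
{"method": "move_arm", "body": {
  "deltas": [
    [0.45,-0.1,1,0,0],
    [0.45,-0.3,2,0,0],
    [0.45,-0.4,2.5,0,0],
    [0.45,-0.4,2.5,0,0],
    [0.45,-0.4,2.5,0,0],
    [0.45,-0.4,2.5,0,0],
    [0.45,-0.4,2.5,0,0],
    [0.45,-0.4,2.5,0,0],
    [0.45,-0.4,2.5,0,0],
    [0.45,-0.4,2.5,0,0],
    [0.45,-0.4,2.5,0,0],
    [0.45,-0.4,2.5,0,0],
    [0.45,-0.4,2.5,0,0],
    [0.45,-0.5,1.5,0,0],
    [0.45,0,0.5,0,0],
    [0.45,0,0,0,0]
  ]
}}

```text
time_s: 19.35
eef_pos: [0.4974, -0.0804, 0.1981]
orientation: [0.069, -3.14, -0.001]
force: [0.2, -0.0, -0.2]
width: 0.449
gripper_force: 0.0
```

```bash
python3 - <<'E'
from h import *
d=to([.494,-.084,.2])
save("wrist","k.png",s=1.2)
for p in [(-69.7,-3.3,78),(0,0,88),(120,60,32)]: print(p,(proj("wrist",st(*p))*1.2).round(0))
print([(np.round(np.array(d["box"])*1.2).tolist(),round(d["confidence"],2)) for d in ctrl.look_for("thumb_post","wrist")])
E
```

```text
t 19.35 at [ 0.4974 -0.0804  0.1981] close ang 92.5 shift cm [ 0.36 -0.34 -0.19] F [ 0.2 -0.  -0.2] w 0.449 g 0.0 j6 -1.98
(-69.7, -3.3, 78) [297. 214.]
(0, 0, 88) [301. 298.]
(120, 60, 32) [356. 368.]
[([288.0, 196.0, 307.0, 214.0], 0.68)]
```

View pics/k.png

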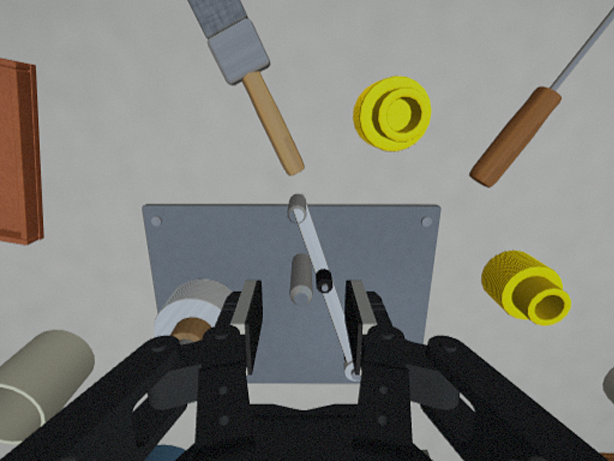

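The view shows the post top at (297,214), exactly where the model predicts, and the spindle is bare at (301,295). Descending with the jaws straddling the post.

Request:
{"method": "move_arm", "body": {
  "deltas": [
    [0.45,0.35,-0.45,1,0],
    [0.45,0,0,1.5,0],
    [0.45,0,0,1.5,0],
    [0.45,0,0,1.5,0],
    [0.45,0,0,1.5,0],
    [0.45,0,0,1.5,0],
    [0.45,0,0,1.5,0],
    [0.45,0,0,1.3,0],
    [0.45,0,0,1,0],
    [0.45,0,0,1,0],
    [0.45,0,0,1,0],
    [0.45,0,0,0.7,0],
    [0.45,0,0,0.3,0],
    [0.45,0,0,0,0]
  ]
}}

```text
time_s: 20.85
eef_pos: [0.4947, -0.0864, 0.0453]
orientation: [0.068, -3.14, -0.0]
force: [-0.1, -0.6, 0.0]
width: 0.45
gripper_force: 0.0
```

```bash
python3 - <<'E'
from h import *
d=to(st(-69.7,-3.3,45))
th=np.array([0,.1,.2,.3,.4,.5,.58]);ph=th-.322
for q,p in zip(th,ph): print(q,st(120-200*np.cos(p),60+200*np.sin(p),45).round(4))
save("wrist","l.png",s=1.2)
E
```

```text
t 20.85 at [ 0.4947 -0.0864  0.0453] close ang 92.5 shift cm [0.12 0.06 0.03] F [-0.1 -0.6  0. ] w 0.45 g 0.0 j6 -1.99
0.0 [ 0.4934 -0.0859  0.045 ]
0.1 [ 0.4872 -0.0668  0.045 ]
0.2 [ 0.4829 -0.0473  0.045 ]
0.3 [ 0.4807 -0.0275  0.045 ]
0.4 [ 0.4804 -0.0075  0.045 ]
0.5 [0.4821 0.0125 0.045 ]
0.58 [0.4849 0.0282 0.045 ]
```

View pics/l.png

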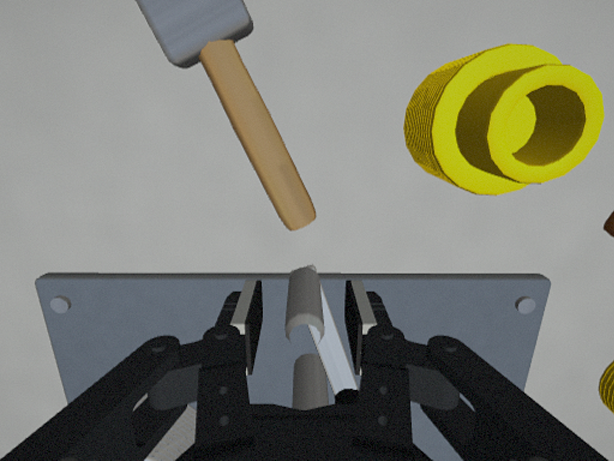

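The post sits between the jaws at (304,328), so the trailing pad can push it along its arc.

Request:
{"method": "move_arm", "body": {
  "deltas": [
    [0.45,0.1,0.4,0,0],
    [0.45,0.15,0.6,0,0],
    [0.45,0.15,0.6,0,0],
    [0.45,0.15,0.6,0,0],
    [0.45,0.15,0.6,0,0],
    [0.45,0.1,0.6,0,0],
    [0.45,0.1,0.6,0,0],
    [0.45,0.05,0.6,0,0],
    [0.45,0.05,0.6,0,0],
    [0.45,0,0.6,0,0],
    [0.45,0,0.6,0,0],
    [0.45,0,0.6,0,0]
  ]
}}

```text
time_s: 22.1
eef_pos: [0.4817, -0.0166, 0.0456]
orientation: [0.068, -3.141, 0.001]
force: [-0.6, -4.2, 2.8]
width: 0.45
gripper_force: 2.1
```

Request:
{"method": "move_arm", "body": {
  "deltas": [
    [0.45,0,0.5,0,0],
    [0.45,0,0.5,0,0],
    [0.45,0,0.5,0,0],
    [0.45,-0.05,0.5,0,0],
    [0.45,-0.05,0.5,0,0],
    [0.45,-0.05,0.5,0,0],
    [0.45,-0.05,0.5,0,0],
    [0.45,-0.1,0.5,0,0],
    [0.45,-0.1,0.5,0,0],
    [0.45,-0.1,0.5,0,0],
    [0.45,-0.1,0.4,0,0],
    [0.45,-0.1,0.2,0,0],
    [0.45,0,0,0,0],
    [0.45,0,0,0,0]
  ]
}}

```text
time_s: 23.5
eef_pos: [0.4861, 0.0391, 0.0454]
orientation: [0.069, -3.14, 0.002]
force: [-0.2, -6.6, 0.9]
width: 0.454
gripper_force: 3.3
```

```bash
python3 - <<'E'
from h import *
d=to(st(120-200*np.cos(.258),60+200*np.sin(.258),45))
a=ctrl.get_image("top");c=ctrl.get_image("scene")
for l,n in [("tensioner","top"),("spent_bobbin","top"),("tray","top"),("tensioner","scene"),("thumb_post","wrist")]:
  if n=="wrist": ctrl.get_image("wrist")
  print(l,n,[(np.round(d["box"]).tolist(),round(d["confidence"],2)) for d in ctrl.look_for(l,n)][:4])
# black roller in top image near predicted spots
im=np.array(a).astype(int).sum(2)
for q in (0,.3,.45,.5,.55,.6,.65):
  p=q-.322; u,v=proj("top",st(120-120*np.cos(p),60+120*np.sin(p),58)); print(q,u.round(1),v.round(1),im[int(round(v))-1:int(round(v))+2,int(round(u))-1:int(round(u))+2].min())
u0,v0=np.unravel_index(np.argmin(im[150:175,245:275]),(25,30));print("darkest px",245+v0,150+u0)
print(ctrl.get_state()["time_s"],ctrl.get_state()["force"])
E
```

```text
t 23.5 at [0.4861 0.0391 0.0454] close ang 92.5 shift cm [ 0.17 -1.08  0.04] F [-0.2 -6.6  0.9] w 0.454 g 3.3 j6 -1.74
tensioner top [([240.0, 129.0, 260.0, 168.0], 0.65)]
spent_bobbin top [([369.0, 184.0, 392.0, 207.0], 0.87), ([199.0, 157.0, 217.0, 176.0], 0.7), ([255.0, 208.0, 266.0, 220.0], 0.41)]
tray top [([351.0, 170.0, 399.0, 225.0], 0.58), ([232.0, 117.0, 324.0, 186.0], 0.38)]
tensioner scene [([247.0, 197.0, 306.0, 235.0], 0.6)]
thumb_post wrist [([211.0, 223.0, 245.0, 283.0], 0.86)]
0 270.1 163.9 276
0.3 259.3 166.5 160
0.45 253.8 166.6 223
0.5 251.9 166.4 134
0.55 250.1 166.2 134
0.6 248.3 165.8 126
0.65 246.5 165.4 213
darkest px 260 170
23.9 [-1.46798486 -6.30495528  1.74118339]
```

The push force is 6.5 N at about 0.58 rad, as expected past the click. The bobbin is still in the tray. Handing in.

```bash
python3 -c "
from bench import ctrl
print(ctrl.sign_off())"
```

```text
the job is handed in; nothing more can be done
None
```

I stood the spent bobbin upright in the tray and handed the job in at about 24 s with the arm still holding the tensioner past its click (about 0.58 rad from the arm's position, 6.5 N on the post); the first grip closed too high and pinched the bare spindle top before I regripped lower.

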